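Bring a coated plate to the drying rest by its overhang

ROBOT

A 6-joint arm with a two-finger parallel gripper is mounted at the origin on a cart in front of the work surface, level with it; the furniture and walls round the work are solid. World frame = base frame: x ahead of the robot, y to its left, z up, the work surface at z = 0. Lengths are in mm, angles in rad, forces in N, time in s.
With the tool pointing down it reaches from about 325 to 850 mm from the base axis. Payload 15.5 kg.
Tool frame: the origin (TCP) lies midway between the tips of the shut fingers; the grasp point (between the pads) lies 19 mm behind it; z points along the fingers, y is the line along which they close (so a half turn about z gives the same grasp; the last joint's range is limited). The gripper opens to 91 mm and grips with 3 to 60 N. Pads are 32 mm wide; open, the fingers measure 118 mm over their backs; the gripper's body (76 mm by 178 mm) begins 60 mm behind the grasp point.
Start: joints at [-1.411, 0.494, 1.345, -0, 1.302, -0.096], TCP at [157.533, -604.822, 213.915] pointing down, gripper open.
Joint ranges: [-2.91, 2.91], [-0.82, 2.16], [0.22, 2.67], [-1.22, 4.37], [0.12, 2.79], [-3.08, 3.08]. Speed limits (rad/s): [1.89, 1.89, 2.57, 3.01, 3.01, 3.01].

INTERFACE

Orientations are given as a rotation vector (axis times angle).
In Python, from bench import manip gives the robot as it stands. The module is installed in compiled form; this text tells all that it offers.
- The arm moves only by the tool send_rows, never from a script. Its argument "increments" is one flat list of numbers, 4 for each row, row after row: the shift along the tool's x, y, z in units of 0.1 m (1.0 is 0.1 m), then the turn about the tool's z in units of 180 degrees (1.0 is 180 degrees). In form: [x, y, z, yaw, x, y, z, yaw, ...]. A call has 1 to 12 rows; each row shifts and turns the commanded pose from where the row before left it, along the tool's axes as they then stand; what a row does not reach is not made up. A row lasts 1/12 s, in which the tool goes at most 41.7 mm and 7.16 degrees, less where a joint would pass 70% of its speed; a pose out of reach is approached as far as the arm can. A call with a number of a shift or a turn outside -1 to 1 is refused whole. A call with a gripper value outside its range is refused whole. "fingers" is the closure, from 0 (fully open) to 1 (shut), set as the call begins (left out, the last holds). The fingers move at their own pace and stop on an object; "grip_force" is the grip in N (left out, the last holds). Time passes only in rows, so rows that do not move let the fingers close. It gives the time, the measured TCP pose, the force, the opening and the grip force at its end, in the units of the state.
- manip.state(): the state, without advancing time (a new reading comes with each control period).
- manip.get_image(name): name is "scene" or "top" or "wrist"; returns a dict with "frame" (384x512x3 uint8, red, green, blue), "fx", "fy", "cx", "cy" (pixels), "R" (3x3) and "t" (3): a world point X has camera coordinates R X + t; the wrist camera has in their place "tool_from_camera" (4x4, takes a point from camera to tool coordinates, whose origin is the TCP and whose axes are the flange's). Camera axes: x right, y down, z forward; pixel columns grow to the right and rows downward; lengths in mm; the calibration is good to about 2 mm. A picture is of the moment at which its call begins: read the wrist's pose just before it. There is no depth.
- manip.sign_off(): hands the job in; it is judged then, once.
The state is a dict: "t": time; "joint_pos": joint angles; "qvel": joint speeds; "effort": joint torques, N m; "eef_pos": TCP position; "ee_rot": TCP orientation; "ft_force": force on the tool from outside, world axes, zero at the start; "torque": the same for the moment, N m; "gripper_width": finger opening in mm; "grasp_force": force on a finger pad.
Only numpy, scipy, OpenCV 4.12 (cv2) and the standard library are available. Lean on these libraries where they do the work, as an engineer would, in place of code of your own. Each camera call takes 0.05 s, during which the arm holds its last target. There are 200 camera calls.

TASK

The white-coated glass plate lies on the coating bed between two side rails, where it is too thin and too closely railed to be picked up. Slide it along the bed until a good third of its length (but less than half) hangs over the front edge that faces the robot, pick it up there by its two long edges, and lay it flat, coated face up, centred and lengthwise on the two ribs of the drying rest. Do not drop the plate or turn it over, and leave the bottle, cuvette block and timer where they stand.

Things in the scene. Friction and masses are not known exactly. Their poses are not given: they have to be found in the camera images.
- plate_center (a point): Centre of the loose coated glass plate: 100 mm long (its x) x 50 mm wide (its y) x 3 mm thick, white coating on the upper face (+z), greenish glass edges, about 40 g. The point lies half-way up. It starts flat on the bed, lengthwise within 0.06 rad of the bed's x, and slides when its rear (+x) edge is pushed with the fingertips.
- bed_edge (a point): Middle of the front edge of the coating bed's top, 60 mm above the desk. The flat top runs 190 mm from here along +x, away from the robot; -x points out over the edge, z up. The channel between the side rails is 66 mm wide (y -33 to +33 mm); the rails are 7 mm wide and stand 5 mm above the top. Both ends of the bed are open, without rail or stop.
- rest_top (a point): Centre of the top of the drying rest, 60 mm above the desk. Two ribs 8 mm thick cross it at x = -32 and +32 mm of this frame, each 34 mm wide (y -17 to +17 mm): the plate, laid with its length along x, sticks out 8 mm beyond them on each side, where fingers can pass. Its centre then lies 1.5 mm above this point; either end may be forward.
- bottle_mid (a point): Bystander, loose, to be left alone: brown reagent bottle with a black cap, 48 mm across, 93 mm high; the point is 46 mm above its underside.
- block_mid (a point): Bystander, loose, to be left alone: clear two-cell cuvette block, 26 x 60 x 32 mm; the point is 15 mm above its underside.
- timer_mid (a point): Bystander, loose, to be left alone: flat white bench timer, 62 x 66 x 20 mm; the point is 10 mm above its underside.
- plate: The same coated glass plate; origin at the centre of its underside, axes as for its centre point.
- bed: The coating bed itself, fixed: a black bed 190 x 80 mm, raised on two cross feet, with an aluminium rail along each long side. Origin on the desk under its middle, 95 mm behind the front edge, same axes as the edge point. In front of the edge there is free space down to the desk; the front foot begins 20 mm behind the edge.
- rest: The drying rest itself, fixed, grey: two upright ribs on a foot of 104 x 60 mm, 7 mm high. Origin on the desk under its middle, same axes as its top point.
There are look-alikes about, which are no part of the job. Several things have the shape of the plate; the one meant has the colours described above.

How it is judged:
By the outcome, as a careful person would: the job done as asked, in the order asked, and still so for the second after the job is handed in, with the robot touching nothing.
It also fails if it takes over 54 s, if anything falls off the work surface, if the arm or the gripper's body presses on something with over 40 N, if the wrist force passes 120 N, or if a joint passes its speed limit or range.

## Working session

There is one attempt and no reset: what is moved stays moved. The work goes in short steps, Python scripts to look and compute and a tool call to move; the robot and the scene stay as the last step left them, time stands still between calls to the robot, and variables do not carry over. Pictures are saved under pics/ and viewed, at most 10 in all, crops included, and the job is handed in when it is done.

Besides the shell and the picture viewer there is one more tool, called after "Request:" as name(argument=value, ...) on one line, values as JSON. send_rows: Moves the arm, as the interface text tells. Its arguments: {"type":"object","properties":{"increments":{"type":"array"},"fingers":{"type":"number"},"grip_force":{"type":"number"}},"required":["increments"]}

```bash
mkdir -p pics; cat > h.py <<'E'
import numpy as np, cv2
from scipy.spatial.transform import Rotation as Ro
from bench import manip
def grab(n,save=None):
    s=manip.state(); d=manip.get_image(n)
    K=np.array([[d['fx'],0,d['cx']],[0,d['fy'],d['cy']],[0,0,1]])
    if n=='wrist':
        T=np.array(d['tool_from_camera']); Rt=Ro.from_rotvec(s['ee_rot']).as_matrix()
        Rwc=Rt@T[:3,:3]; c=Rt@T[:3,3]+np.array(s['eef_pos'])
    else:
        Rwc=np.array(d['R']).T; c=-Rwc@np.array(d['t'])
    f=np.array(d['frame'])
    if save: cv2.imwrite('pics/'+save,f[:,:,::-1])
    return f,K,Rwc,c
def ray(px,K,R,c,z):
    px=np.atleast_2d(px).astype(float)
    v=(R@np.linalg.inv(K)@np.c_[px,np.ones(len(px))].T).T
    return c+v*((z-c[2])/v[:,2])[:,None]
def tri(obs): # obs list of (px,K,R,c)
    A=np.zeros((3,3));b=np.zeros(3)
    for px,K,R,c in obs:
        v=R@np.linalg.inv(K)@np.array([*px,1.]);v/=np.linalg.norm(v);P=np.eye(3)-np.outer(v,v);A+=P;b+=P@c
    return np.linalg.solve(A,b)
E
python3 - <<'E'
from h import *
s=manip.state(); print(s)
a=[grab(n,n+'0.png') for n in('top','scene','wrist')]
for f,K,R,c in a: print(K[0,0],c.round(),R[:,2].round(2))
E
```

```text
{'t': 0.0, 'joint_pos': array([-1.41145453e+00,  4.94166568e-01,  1.34614747e+00, -9.63966153e-06,
        1.30253826e+00, -9.54983643e-02]), 'qvel': array([-6.09375113e-05, -7.62916121e-04,  5.24562927e-04, -1.61171917e-03,
        9.75643092e-05,  6.73860410e-04]), 'effort': array([ 1.76717815e-03, -8.78825355e+01, -3.81852579e+01,  7.06619793e-02,
        5.33223606e-02, -1.05417664e-04]), 'eef_pos': array([ 157.49332936, -604.41453788,  213.34308267]), 'ee_rot': array([-3.11487488e+00, -3.99063693e-01,  7.77098824e-05]), 'ft_force': array([-0.41498731,  0.20871619,  0.22164906]), 'torque': array([ 0.0387376 , -0.02076951,  0.02138975]), 'grasp_force': 0.0, 'gripper_width': 91.07174499342618}
361.7723550832279 [395. 212. 930.] [ 0.17  0.02 -0.98]
452.45346119104084 [146. 837. 902.] [ 0.33 -0.56 -0.76]
315.5881709134531 [ 224. -587.  384.] [-0.24 -0.06 -0.97]
```

View pics/top0.png

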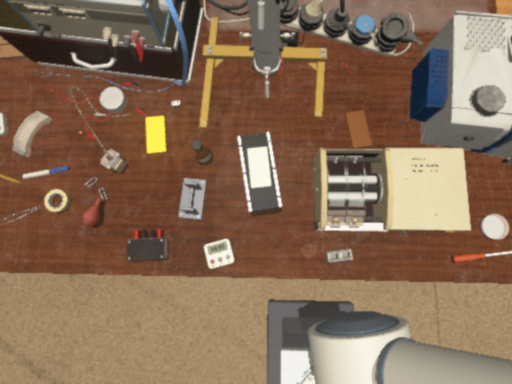

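View pics/scene0.png

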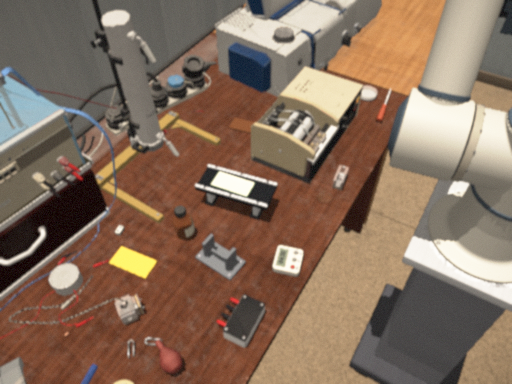

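The top view shows the bed at about (260,172) with the white plate at (259,167). The grey rest is at (193,198), the timer at (219,253), the bottle at (202,152) and the cuvette block at (340,256). The scene view shows the bed and plate at (236,184) and the rest at (220,257).

```bash
python3 - <<'E'
from h import *
V={n:grab(n) for n in('top','scene')}
roi={'top':dict(plate=(243,140,277,195),rest=(176,174,210,224)),'scene':dict(plate=(208,166,262,204),rest=(190,228,250,280))}
P={}
for n,(f,K,R,c) in V.items():
    for o,(x0,y0,x1,y1) in roi[n].items():
        g=f[y0:y1,x0:x1].astype(int); mn=g.min(2);mx=g.max(2)
        m=(mn>170) if o=='plate' else ((mx-mn<28)&(mn>70))
        m=m.astype(np.uint8)
        nl,l,st,ce=cv2.connectedComponentsWithStats(m)
        i=1+np.argmax(st[1:,4]); m=(l==i).astype(np.uint8)
        ct=max(cv2.findContours(m,0,1)[0],key=cv2.contourArea)
        r=cv2.minAreaRect(ct); b=cv2.boxPoints(r)+[x0,y0]; P[n,o]=np.array(r[0])+[x0,y0]
        print(n,o,st[i,4],P[n,o].round(1),b.round(1).tolist())
        print(ray(b,K,R,c,63 if o=='plate' else 7).round().tolist())
for o in('plate','rest'): print(o,tri([(P[n,o],*V[n][1:]) for n in V]).round(1))
# enlarged crops composite
a=cv2.resize(V['top'][0][120:275,165:295],None,fx=3,fy=3,interpolation=2)
b=cv2.resize(V['scene'][0][150:290,185:285],None,fx=3.3,fy=3.3,interpolation=2)
h=max(a.shape[0],b.shape[0]); im=np.zeros((h,a.shape[1]+b.shape[1],3),np.uint8);im[:a.shape[0],:a.shape[1]]=a;im[:b.shape[0],a.shape[1]:]=b
cv2.imwrite('pics/c1.png',im[:,:,::-1]); print(im.shape)
E
```

```text
top plate 783 [258.6 166.7] [[246.5, 148.3], [266.5, 146.1], [270.8, 185.1], [250.8, 187.4]]
[[632.0, 251.0, 63.0], [638.0, 202.0, 63.0], [540.0, 190.0, 63.0], [534.0, 238.0, 63.0]]
top rest 929 [192.1 198.4] [[177.5, 217.0], [182.8, 176.7], [206.7, 179.9], [201.3, 220.2]]
[[463.0, 426.0, 7.0], [568.0, 418.0, 7.0], [560.0, 355.0, 7.0], [456.0, 364.0, 7.0]]
scene plate 734 [232.2 180.7] [[202.9, 183.0], [209.0, 162.6], [261.5, 178.3], [255.4, 198.7]]
[[649.0, 258.0, 63.0], [676.0, 192.0, 63.0], [531.0, 170.0, 63.0], [510.0, 235.0, 63.0]]
scene rest 870 [221.2 257.2] [[194.5, 257.3], [210.6, 232.7], [247.9, 257.1], [231.8, 281.7]]
[[565.0, 420.0, 7.0], [573.0, 343.0, 7.0], [459.0, 356.0, 7.0], [456.0, 430.0, 7.0]]
plate [584.7 220.3  71.5]
rest [510.5 389.8  10.5]
(465, 720, 3)
```

View pics/c1.png

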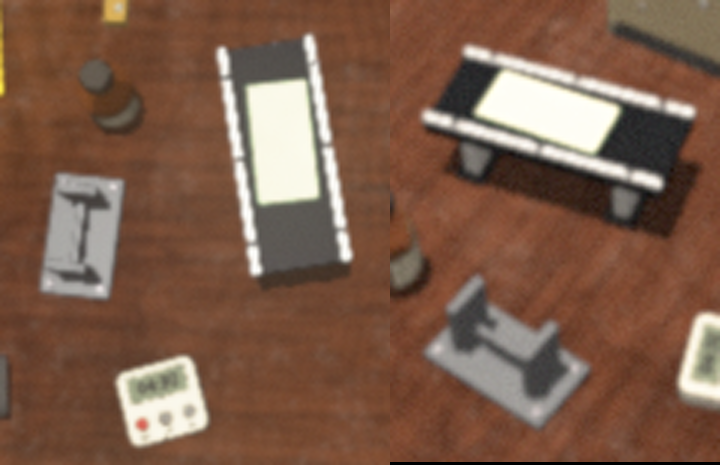

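The crops show the plate lying lengthwise on the bed. The rest has its ribs at the front and rear, and the timer and bottle are clear of the route. Plate centre is about (586,220,63), yaw about 0.13. Rest centre is about (510,390), yaw about -0.08. I'll move to a hover point that sees both.

Request:
send_rows(increments=[0.217,-0.263,-0.03,0,0.217,-0.263,-0.03,0,0.217,-0.263,-0.03,0,0.217,-0.263,-0.03,0,0.217,-0.263,-0.03,0,0.217,-0.263,-0.03,0,0.217,-0.263,-0.03,0,0.217,-0.263,-0.03,0,0.217,-0.263,-0.03,0,0.217,-0.263,-0.03,0,0.217,-0.263,-0.03,0,0.217,-0.263,-0.03,0])

```text
t: 1.25
eef_pos: [330.3, -232.2, 250.2]
ee_rot: [3.116, 0.399, 0.0]
ft_force: [1.1, -0.0, 1.8]
gripper_width: 91.3
grasp_force: 0.0
```

Request:
send_rows(increments=[0.217,-0.263,-0.01,0,0.217,-0.263,-0.01,0,0.217,-0.263,-0.01,0,0.217,-0.263,-0.01,0,0.217,-0.263,-0.01,0,0.217,-0.263,-0.01,0,0.217,-0.263,-0.01,0,0.217,-0.263,-0.01,0,0.217,-0.263,-0.01,0,0.217,-0.263,-0.01,0,0.217,-0.263,-0.01,0,0.217,-0.263,-0.01,0])

```text
t: 2.25
eef_pos: [502.7, 139.1, 262.0]
ee_rot: [3.116, 0.4, 0.0]
ft_force: [0.8, -0.5, 1.3]
gripper_width: 91.2
grasp_force: 0.0
```

Request:
send_rows(increments=[0.217,-0.263,0,0,0.217,-0.263,0,0,0.217,-0.263,0,0,0.217,-0.263,0,0,0,0,0,0.02,0,0,0,0.02,0,0,0,0,0,0,0,0], fingers=0.8)

```text
t: 2.92
eef_pos: [559.8, 260.9, 261.8]
ee_rot: [3.135, 0.206, -0.001]
ft_force: [1.1, -0.4, 0.2]
gripper_width: 40.5
grasp_force: 0.0
```

```bash
python3 - <<'E'
from h import *
f,K,R,c=grab('wrist','w1.png'); s=manip.state(); print(s['eef_pos'],s['ee_rot'],s['gripper_width'],c,R[:,2],s['joint_pos'])
E
```

```text
[559.80532508 260.70749829 261.90448721] [ 3.13480251e+00  2.05827795e-01 -2.34755845e-04] 36.86376987100013 [627.87234299 270.56722022 432.43139975] [-0.24327089 -0.03170289 -0.96944015] [3.39178045e-01 4.42956465e-01 1.29784342e+00 1.71842417e-06
 1.40094752e+00 1.77884443e+00]
```

View pics/w1.png

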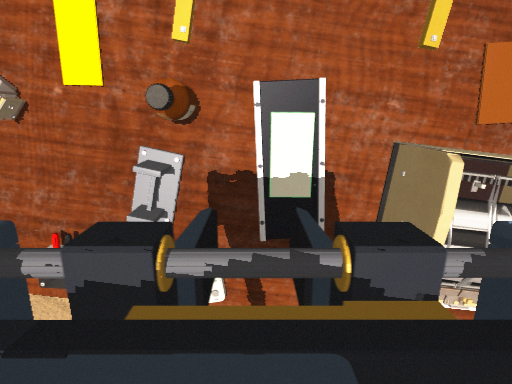

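The wrist view shows the bed's rear corners at (254,80) and (325,77), the plate at about (292,155), and the rest at (155,185) with the gripper partly hiding it. The bottle is at (170,100).

```bash
cat >> h.py <<'E'
def quad(m,off):
    m=cv2.morphologyEx(m.astype(np.uint8),cv2.MORPH_OPEN,np.ones((3,3),np.uint8))
    ct=max(cv2.findContours(m,0,1)[0],key=cv2.contourArea)
    r=cv2.minAreaRect(ct); return cv2.boxPoints(r)+np.array(off),ct[:,0]+np.array(off)
def rails(f,V,cols,rows,z=65):
    "outer/inner rail pixel edges per row -> world line fits"
    g=f.astype(int).min(2); out=[]
    for lo,hi in cols:
        pts=[]
        for y in rows:
            xs=np.where(g[y,lo:hi]>110)[0]
            if len(xs)>1: pts.append((lo+(xs[0]+xs[-1])/2,y))
        W=ray(pts,*V,z)[:,:2]; vx,vy,x,y=cv2.fitLine(W.astype(np.float32),cv2.DIST_HUBER,0,.01,.01).ravel()
        if vx<0: vx,vy=-vx,-vy
        out.append((x,y,np.arctan2(vy,vx))); 
    return out
E
python3 - <<'E'
from h import *
f,*V=grab('wrist'); K,R,c=V
x0,y0,x1,y1=266,95,317,215
g=f[y0:y1,x0:x1].astype(int)
b,ct=quad(g.min(2)>90,(x0,y0)); print('plate px',b.round(1).tolist()); W=ray(b,*V,63); print(W.round(1).tolist(),W.mean(0))
print('edge',[np.linalg.norm(W[i]-W[i-1]).round(1) for i in range(4)])
r=rails(f,V,[(250,268),(316,330)],range(85,170)); print('rails',np.round(r,3))
th=np.mean([a[2] for a in r]); n=np.array([-np.sin(th),np.cos(th)])
print('gauge (73 expected)',n@(np.array(r[0][:2])-r[1][:2]), 'th',th)
gr=f.astype(int); 
for x in(257,322): print(x,[int(v) for v in gr[70:90,x].min(1)])
for x in (260,261,262,263): print(x,[int(v) for v in gr[225:250,x].min(1)])
im=np.hstack([cv2.resize(f[60:250,245:335],None,fx=3,fy=3,interpolation=0),cv2.resize(f[130:320,110:250],None,fx=3,fy=3,interpolation=0)])
cv2.imwrite('pics/c2.png',im[:,:,::-1])
E
```

```text
plate px [[268.6, 196.0], [270.0, 110.8], [314.1, 111.5], [312.7, 196.7]]
[[534.4, 239.5, 63.0], [633.4, 252.1, 63.0], [639.1, 202.4, 63.0], [540.5, 186.4, 63.0]] [586.86685042 220.09310519  63.        ]
edge [np.float64(53.5), np.float64(99.7), np.float64(50.0), np.float64(99.9)]
rails [[6.13310e+02 2.63680e+02 1.76000e-01]
 [6.12115e+02 1.89907e+02 1.83000e-01]]
gauge (73 expected) 72.3735 th 0.1795805
257 [31, 32, 30, 34, 33, 32, 37, 36, 30, 27, 118, 254, 255, 255, 255, 255, 255, 255, 255, 255]
322 [36, 33, 38, 40, 34, 40, 44, 128, 254, 254, 254, 254, 254, 254, 254, 255, 255, 255, 255, 255]
260 [140, 138, 141, 140, 138, 137, 140, 141, 143, 140, 138, 138, 133, 114, 107, 107, 43, 18, 22, 19, 22, 13, 24, 47, 59]
261 [135, 136, 136, 135, 135, 135, 135, 133, 131, 137, 135, 135, 135, 137, 136, 131, 69, 24, 24, 14, 17, 15, 20, 47, 58]
262 [140, 138, 134, 137, 138, 134, 133, 136, 135, 135, 132, 134, 134, 133, 133, 129, 58, 23, 21, 19, 15, 19, 18, 48, 56]
263 [142, 142, 139, 143, 140, 140, 142, 141, 139, 141, 144, 138, 137, 138, 140, 132, 40, 20, 16, 23, 16, 13, 17, 50, 59]
```

View pics/c2.png

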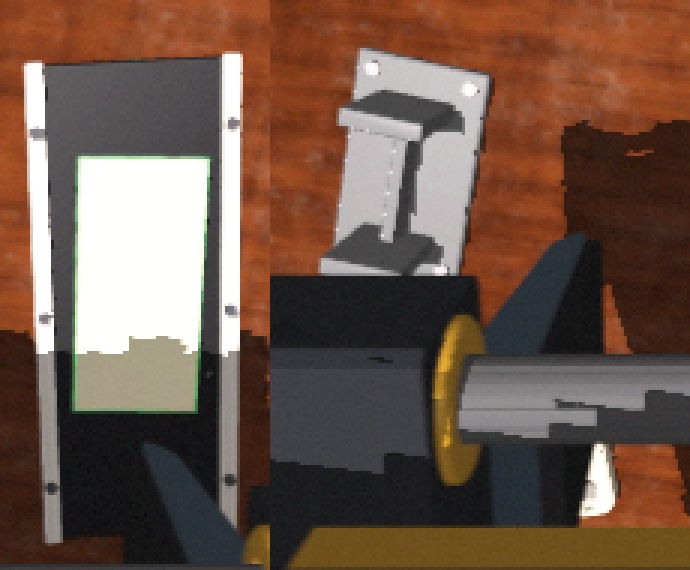

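```bash
python3 - <<'E'
from h import *
f,*V=grab('wrist')
p=np.array([(78,156),(211,156),(197,411),(73,411)])/3+[245,60]
W=ray(p,*V,63); print('plate',W.round(1).tolist(),W.mean(0).round(1))
L=ray([(257,80),(262,241)],*V,65);Rr=ray([(322,77)],*V,65)
print('bed',L.round(1),Rr.round(1),np.linalg.norm(L[0]-L[1]))
q=np.array([(340,108),(422,122),(421,138),(339,124)])/3+[110,130]
Q=ray(q,*V,60);print('rib',Q.round(1),Q.mean(0).round(1))
g=np.array([(323,258),(405,270)])/3+[110,130]; print('rib2',ray(g,*V,60).round(1))
print('foot',ray(np.array([(360,48),(492,75)])/3+[110,130],*V,7).round(1))
E
```

```text
plate [[632.3, 250.7, 63.0], [638.9, 200.8, 63.0], [539.9, 188.7, 63.0], [533.3, 238.4, 63.0]] [586.1 219.7  63. ]
bed [[664.1 271.   65. ]
 [476.4 239.5  65. ]] [[676.5 200.6  65. ]] 190.3215683933488
rib [[563.3 297.9  60. ]
 [561.9 264.9  60. ]
 [555.4 264.5  60. ]
 [556.8 297.6  60. ]] [559.4 281.2  60. ]
rib2 [[500.1 298.2  60. ]
 [499.3 263.9  60. ]]
foot [[582.2 295.9   7. ]
 [577.9 235.6   7. ]]
```

```bash
python3 - <<'E'
from h import *
A=grab('top');B=grab('scene');f,*V=grab('wrist')
print('tip',tri([((267,96),*A[1:]),((176,156),*B[1:])]).round())
print('colbase',ray((267,72),*A[1:],60),ray((148,143),*B[1:],60),'coltop',ray((118,17),*B[1:],300))
o=np.array([110-90,130])
q=np.array([(340,108),(422,122),(421,138),(339,124)])/3+o
Q=ray(q,*V,60);print('rib',Q.round(1).tolist(),Q.mean(0).round(1))
print('rib2',ray(np.array([(323,258),(405,270)])/3+o,*V,60).round(1).tolist())
print('foot',ray(np.array([(360,48),(492,75)])/3+o,*V,7).round(1).tolist())
E
```

```text
tip [778. 202.  44.]
colbase [[836.39052476 203.00570416  60.        ]] [[863.30219414 212.36869497  60.        ]] coltop [[1040.4634494    52.97648505  300.        ]]
rib [[549.6, 404.4, 60.0], [548.1, 371.7, 60.0], [541.6, 371.8, 60.0], [543.0, 404.5, 60.0]] [545.6 388.1  60. ]
rib2 [[485.8, 409.1, 60.0], [484.9, 375.1, 60.0]]
foot [[566.7, 415.6, 7.0], [562.3, 356.2, 7.0]]
```

Request:
send_rows(increments=[0.2,0.082,0.22,0,0.2,0.082,0.22,0,0.2,0.082,0.22,0,0.2,0.082,0.22,0,0.2,0.082,0.22,0,0,0,0,-0.013,0,0,0,0,0,0,0,0])

```text
t: 3.88
eef_pos: [664.3, 233.1, 152.0]
ee_rot: [-3.13, -0.265, 0.0]
ft_force: [0.3, -0.1, -0.1]
gripper_width: 18.3
grasp_force: 0.0
```

```bash
python3 - <<'E'
from h import *
f,*V=grab('wrist','w2.png'); s=manip.state(); print(s['eef_pos'],s['ee_rot'],s['gripper_width'],s['ft_force'])
pr=lambda X:(lambda q:(V[0]@q)[:2]/q[2])(V[1].T@(np.array(X,float)-V[2]))
for n,X in dict(pRL=(632.3,250.7,63),pFL=(533.3,238.4,63),pFR=(539.9,188.7,63),bedF=(483,203.4,60),rib=(545.6,388.1,60),tcp=s['eef_pos']).items(): print(n,pr(X).round(1))
E
```

```text
[664.32399641 233.35915718 152.64360484] [-3.13010438e+00 -2.65297883e-01 -1.17622490e-03] 18.400748250524842 [0.07236319 0.20580274 0.69426378]
pRL [228.2 228.6]
pFL [225.5 327.4]
pFR [278.2 329. ]
bedF [252.9 373.3]
rib [ 68.7 290.6]
tcp [254.1 236.7]
```

View pics/w2.png

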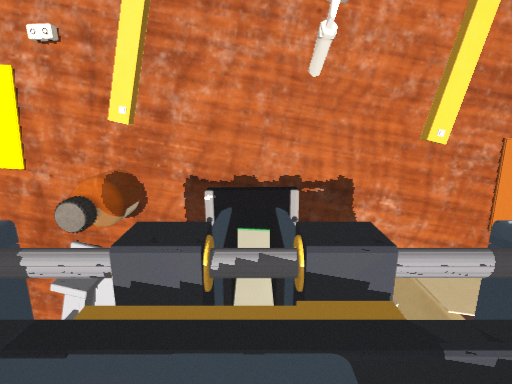

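Plate rear edge shows at row 228, as predicted for z=63, so the height and position hold. Next I lower behind it.

Request:
send_rows(increments=[0,0,0.25,0,0,0,0.25,0,0,0,0.2,0,0,0,0.1,0,0,0,0.06,0,0,0,0,0,0,0,0,0,0,0,0,0])

```text
t: 4.6
eef_pos: [665.2, 233.5, 67.5]
ee_rot: [-3.13, -0.267, -0.003]
ft_force: [-0.5, 0.0, -0.2]
gripper_width: 17.8
grasp_force: 0.0
```

```bash
python3 -c "
from h import *
for i in range(3): grab('top'); s=manip.state(); print(s['eef_pos'],s['ft_force'])"
```

```text
[665.12263192 233.40908121  67.3782671 ] [ 1.25446549 -0.89904372  0.28565183]
[664.99057242 233.35288716  67.17814344] [0.61884691 0.0134835  1.1391864 ]
[664.88594068 233.31907522  66.98051329] [ 0.17106677 -0.2733649  -0.06258543]
```

Request:
send_rows(increments=[0,0,0.02,0,0,0,0.02,0,0,0,0.01,0,0,0,0,0,0,0,0,0,0,0,0,0])

```text
t: 5.25
eef_pos: [664.4, 233.2, 60.9]
ee_rot: [3.13, 0.267, -0.0]
ft_force: [-0.3, -0.3, -0.5]
gripper_width: 18.3
grasp_force: 0.0
```

```bash
python3 -c "
from h import *
for i in range(3): grab('top'); s=manip.state(); print(s['eef_pos'],s['ft_force'])"
```

```text
[664.39652254 233.14568542  60.93650914] [-0.33828795 -0.30074254  0.43948538]
[664.39249449 233.16726651  60.91298871] [ 0.67184999 -1.10714129  0.82533624]
[664.40748491 233.17473589  60.98606516] [-0.52364298 -0.20381305  0.25356127]
```

Request:
send_rows(increments=[-0.07,0,0,0,-0.07,0,0,0,-0.07,0,0,0,-0.07,0,0,0,-0.07,0,0,0,-0.07,0,0,0,-0.07,0,0,0,-0.07,0,0,0,-0.07,0,0,0,-0.07,0,0,0,-0.04,0,0,0,-0.02,0,0,0])

```text
t: 6.4
eef_pos: [588.8, 220.2, 61.0]
ee_rot: [3.13, 0.267, -0.0]
ft_force: [-0.2, -0.2, 0.5]
gripper_width: 18.7
grasp_force: 0.1
```

```bash
python3 - <<'E'
from h import *
f,K,R,c=grab('top'); s=manip.state(); print(s['eef_pos'],s['ft_force'])
g,*V=grab('scene')
im=np.hstack([cv2.resize(f[120:275,210:320],None,fx=3,fy=3,interpolation=2),cv2.resize(g[140:295,180:290],None,fx=3,fy=3,interpolation=2)])
cv2.imwrite('pics/c3.png',im[:,:,::-1])
E
```

```text
[588.73962425 220.2080701   60.95111411] [-0.58073872  0.25204846 -0.32141889]
```

View pics/c3.png

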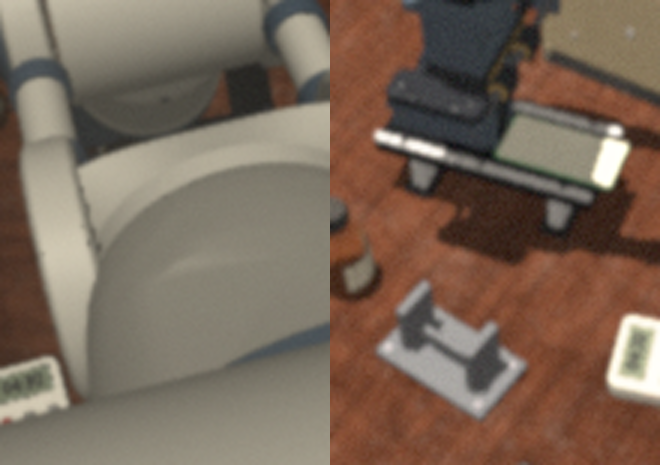

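In the scene crop the plate front already overhangs a bit: front corners at (628,143) and (604,188), left rail end near (592,197).

```bash
python3 - <<'E'
from h import *
f,*V=grab('scene')
t=.172;o=np.array([483,203.4])
B=lambda W:(W[:,:2]-o)@np.array([[np.cos(t),-np.sin(t)],[np.sin(t),np.cos(t)]])
C=lambda p:np.c_[(np.array(p)[:,0]-330)/3+180,np.array(p)[:,1]/3+140]
print('plate front R,L',B(ray(C([(629,142),(604,188)]),*V,63)).round(1))
print('rail front ends L,R; rail rear L',B(ray(C([(592,197),(622,128),(378,134)]),*V,65)).round(1))
s=manip.state();print('tcp',B(s['eef_pos'][None]).round(1))
E
```

```text
plate front R,L [[-10.8 -28.9]
 [ -8.1  24.6]]
rail front ends L,R; rail rear L [[ -2.8  38.3]
 [ -0.8 -39.8]
 [185.5  38.2]]
tcp [[107.9  -1.6]]
```

Request:
send_rows(increments=[-0.04,0,0,0,-0.06,0,0,0,-0.06,0,0,0,-0.06,0,0,0,-0.06,0,0,0,-0.03,0,0,0,-0.02,0,0,0,-0.01,0,0,0,0,0,0,0,0,0,0,0,0,0,0,0])

```text
t: 7.47
eef_pos: [556.1, 214.6, 60.9]
ee_rot: [-3.13, -0.267, -0.0]
ft_force: [0.3, 0.6, 0.5]
gripper_width: 18.4
grasp_force: 0.0
```

Request:
send_rows(increments=[0.15,0,0,0,0.15,0,0,0,0,0,-0.3,0,0,0,-0.35,0,0,0,-0.35,0,0,0,-0.35,0,0,0,-0.35,0,0,0,-0.3,0,0,0,0,0,0,0,0,0], fingers=0)

```text
t: 8.3
eef_pos: [586.4, 219.9, 262.7]
ee_rot: [-3.13, -0.267, -0.006]
ft_force: [0.0, -0.5, -0.2]
gripper_width: 82.0
grasp_force: 0.0
```

```bash
python3 - <<'E'
from h import *
f,*V=grab('wrist','w3.png'); s=manip.state(); print(s['eef_pos'],s['ee_rot'],s['gripper_width'])
E
```

```text
[585.55768822 219.63831238 260.94578908] [-3.13015313e+00 -2.66685118e-01 -8.71039509e-04] 85.73971068498415
```

View pics/w3.png

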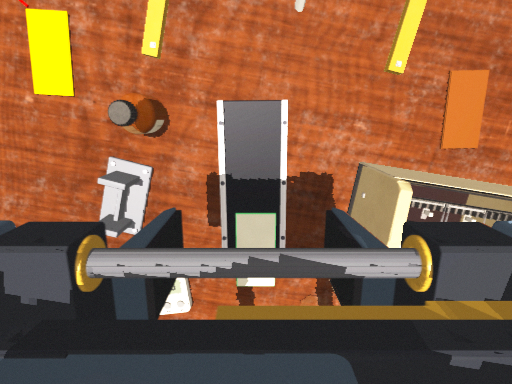

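The plate now runs from row 213 to row 286, columns 236 to 276, square in the channel. The whole rest is visible around (125,195).

```bash
python3 - <<'E'
from h import *
f,*V=grab('wrist'); np.savez('v3.npz',K=V[0],R=V[1],c=V[2])
t=.172;o=np.array([483,203.4])
B=lambda W:(W[:,:2]-o)@np.array([[np.cos(t),-np.sin(t)],[np.sin(t),np.cos(t)]])
g=f.astype(int).min(2)
for x in(245,265): print(x,g[208:218,x].tolist(),g[276:292,x].tolist())
for y in(225,283): print(y,g[y,230:242].tolist(),g[y,270:282].tolist())
W=ray([(236,213),(276.5,213),(275,286),(237,286)],*V,63); print(W.round(1).tolist(),B(W).round(1).tolist())
print('rear rail ends',B(ray([(220.5,100.5),(284.5,100.5)],*V,65)).round(1))
im=np.hstack([cv2.resize(f[150:245,85:165],None,fx=6,fy=6,interpolation=0),cv2.resize(f[205:300,225:290],None,fx=6,fy=6,interpolation=0)[:,:320]])
cv2.imwrite('pics/c4.png',im[:,:,::-1])
E
```

```text
245 [27, 28, 23, 28, 72, 148, 168, 169, 168, 170] [68, 78, 147, 170, 166, 169, 173, 222, 224, 162, 22, 24, 23, 22, 20, 22]
265 [25, 28, 29, 34, 74, 151, 173, 170, 171, 170] [68, 120, 253, 255, 255, 255, 255, 255, 255, 240, 51, 49, 38, 44, 46, 42]
225 [25, 28, 27, 22, 29, 81, 150, 170, 170, 170, 172, 175] [166, 169, 168, 169, 160, 109, 25, 28, 30, 74, 162, 176]
283 [40, 41, 38, 36, 36, 41, 70, 147, 166, 165, 166, 164] [255, 255, 255, 255, 166, 43, 42, 47, 44, 44, 43, 43]
[[533.5, 233.0, 63.0], [541.9, 184.2, 63.0], [443.8, 167.6, 63.0], [435.5, 216.3, 63.0]] [[54.9, 20.6], [54.8, -29.0], [-44.7, -28.6], [-44.6, 20.8]]
rear rail ends [[187.   35.6]
 [186.8 -35.7]]
```

View pics/c4.png

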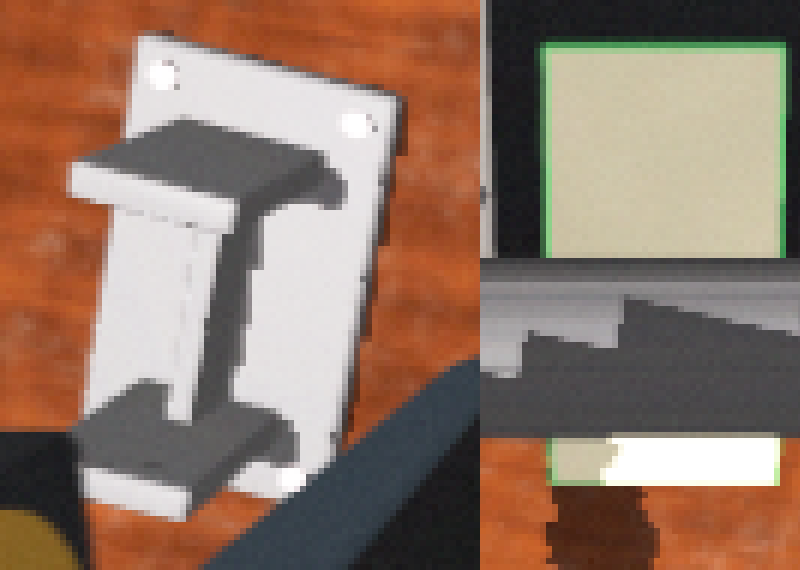

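The crop gives sharp rib tops: the rear strip runs (70,160) to (240,203), the front strip (85,468) to (192,490). Overhang is about 42–45 mm, which is in range. Moving over the overhang.

Request:
send_rows(increments=[-0.257,0.005,0.1,0,-0.257,0.005,0.1,0,-0.257,0.005,0.1,0,-0.257,0.005,0.1,0,-0.257,0.005,0.1,0,0,0,0.3,0,0,0,0.3,0,0,0,0.2,0,0,0,0.1,0,0,0,0,0,0,0,0,0,0,0,0,0])

```text
t: 9.4
eef_pos: [459.4, 195.5, 121.1]
ee_rot: [3.13, 0.267, -0.0]
ft_force: [-0.9, 0.2, -0.2]
gripper_width: 91.2
grasp_force: 0.0
```

```bash
python3 - <<'E'
from h import *
z=np.load('v3.npz');V=(z['K'],z['R'],z['c'])
P=lambda p:np.array(p)/6+[85,150]
q=P([(70,160),(240,203),(232,232),(68,195)]);W=ray(q,*V,60);print('rear rib',W.round(1).tolist(),W.mean(0).round(1))
q2=P([(85,468),(192,490),(186,520)]);print('front rib',ray(q2,*V,60).round(1).tolist())
print('foot',ray(P([(140,37),(405,100)]),*V,7).round(1).tolist())
Rt=Ro.from_rotvec([3.1348,.20583,-.0002]).as_matrix()@Ro.from_rotvec([-3.13015,-.26669,-.0009]).as_matrix().T
V1=(V[0],Rt@V[1],np.array([627.87,270.57,432.43]))
q1=np.array([(340,108),(422,122),(421,138),(339,124)])/3+[20,130]
for a,b in zip(q,q1): print('tri',tri([(a,*V),(b,*V1)]).round(1))
# plate height: front/rear corners from scene
s=manip.state();print(s['eef_pos'],s['ee_rot'],s['gripper_width'],s['ft_force'])
f,*V=grab('wrist','w4.png')
E
```

```text
rear rib [[549.4, 404.8, 60.0], [546.4, 370.7, 60.0], [540.1, 371.9, 60.0], [542.2, 404.8, 60.0]] [544.5 388.   60. ]
front rib [[484.3, 398.5, 60.0], [483.2, 376.2, 60.0], [476.3, 377.0, 60.0]]
foot [[565.6, 415.3, 7.0], [561.4, 355.3, 7.0]]
tri [549.6 404.1  61.2]
tri [546.9 371.5  59.1]
tri [542.1 370.2  65.1]
tri [543.4 403.2  63.7]
[459.36500113 195.45578126 121.11356695] [ 3.13024979e+00  2.66657680e-01 -2.32638076e-04] 91.15327322597143 [-0.85221523  0.22832753 -0.15109601]
```

Request:
send_rows(increments=[0,0,0.3,0,0,0,0.25,0,0,0,0.15,0,0,0,0.08,0,0,0,0,0,0,0,0,0,0,0,0,0,0,0,0,0])

```text
t: 10.12
eef_pos: [460.0, 195.7, 44.0]
ee_rot: [-3.13, -0.267, -0.003]
ft_force: [0.5, -0.3, 0.0]
gripper_width: 91.1
grasp_force: 0.0
```

Request:
send_rows(increments=[0,0,0,0,0,0,0,0,0,0,0,0,0,0,0,0,0,0,0,0,0,0,0,0,0,0,0,0,0,0,0,0,0,0,0,0,0,0,0,0], fingers=1, grip_force=20)

```text
t: 10.95
eef_pos: [459.3, 195.4, 42.9]
ee_rot: [-3.13, -0.267, 0.0]
ft_force: [0.1, -1.1, 0.5]
gripper_width: 49.6
grasp_force: 20.0
```

Request:
send_rows(increments=[0,0,-0.03,0,0,0,-0.06,0,0,0,-0.1,0,0,0,-0.12,0,0,0,-0.12,0,0,0,-0.12,0,0,0,-0.1,0,0,0,-0.05,0,0,0,0,0,0,0,0,0])

```text
t: 11.78
eef_pos: [459.4, 195.5, 113.2]
ee_rot: [-3.13, -0.267, -0.001]
ft_force: [0.2, 0.8, -1.1]
gripper_width: 49.6
grasp_force: 20.0
```

```bash
python3 - <<'E'
from h import *
f,*V=grab('wrist','w5.png'); s=manip.state(); print(s['eef_pos'],s['ee_rot'],s['gripper_width'],s['grasp_force'],s['ft_force'])
h,*S=grab('scene')
im=np.hstack([cv2.resize(f[150:384,180:330],None,fx=2,fy=2,interpolation=0),cv2.resize(h[140:296,180:330],None,fx=3,fy=3,interpolation=2)])
cv2.imwrite('pics/c5.png',im[:,:,::-1]); print(im.shape)
g=f.astype(int).min(2)
for x in(245,265): print(x,g[180:260,x].tolist())
for y in(215,230): print(y,g[y,225:290].tolist())
E
```

```text
[459.1077887  195.40040801 112.81338066] [ 3.13023373e+00  2.66664340e-01 -2.32159762e-04] 49.215324979400116 19.99968409538269 [ 0.78339081 -0.57185746 -1.22635822]
(468, 750, 3)
245 [224, 223, 225, 225, 223, 222, 223, 224, 224, 225, 223, 224, 224, 223, 220, 224, 224, 220, 222, 224, 221, 225, 221, 223, 225, 216, 89, 91, 92, 90, 90, 88, 91, 90, 89, 90, 87, 91, 86, 88, 88, 87, 90, 88, 87, 88, 94, 89, 89, 91, 91, 91, 94, 95, 90, 92, 88, 88, 86, 91, 88, 87, 88, 91, 88, 91, 91, 87, 30, 37, 43, 52, 67, 72, 67, 73, 75, 80, 80, 89]
265 [225, 226, 226, 226, 226, 225, 227, 225, 226, 226, 226, 226, 224, 226, 222, 224, 223, 224, 224, 223, 222, 223, 225, 223, 216, 131, 88, 92, 89, 94, 89, 94, 92, 88, 95, 91, 93, 90, 91, 89, 87, 89, 93, 92, 92, 91, 93, 90, 91, 92, 91, 91, 90, 90, 89, 91, 93, 88, 90, 88, 92, 86, 88, 90, 90, 86, 88, 86, 31, 37, 45, 51, 71, 69, 64, 67, 72, 43, 36, 37]
215 [88, 90, 92, 90, 90, 90, 88, 87, 92, 91, 89, 88, 88, 86, 90, 91, 87, 91, 90, 91, 90, 92, 89, 87, 88, 88, 92, 91, 90, 88, 86, 90, 88, 90, 86, 88, 89, 88, 87, 90, 91, 88, 89, 91, 93, 89, 87, 91, 91, 90, 93, 90, 91, 89, 90, 92, 91, 92, 90, 93, 96, 92, 92, 89, 90]
230 [90, 85, 92, 89, 90, 84, 91, 93, 90, 91, 91, 87, 91, 89, 91, 90, 88, 88, 88, 90, 91, 91, 93, 90, 91, 92, 87, 92, 89, 91, 90, 92, 91, 85, 93, 92, 90, 89, 91, 92, 91, 93, 92, 90, 91, 90, 90, 90, 90, 91, 88, 91, 90, 90, 93, 90, 93, 94, 88, 90, 90, 93, 89, 90, 87]
```

```bash
cat > chk.py <<'E'
from h import *
f,*V=grab('wrist'); s=manip.state()
Rt=Ro.from_rotvec(s['ee_rot']).as_matrix();p0=np.array(s['eef_pos'])
pr=lambda X:(lambda q:(V[0]@q)[:2]/q[2])(V[1].T@(np.array(X,float)-V[2]))
for x in(80,-20):
  for y in (-25,25): print('pred',x,y,pr(p0+Rt@[x,y,-20.5]).round(1), '5deg droop' ,pr(p0+Rt@[x,y,-20.5+80*.087]).round(1) if x>0 else '')
g=cv2.cvtColor(f,cv2.COLOR_RGB2HSV).astype(int)
m=((g[...,0]>45)&(g[...,0]<80)&(g[...,1]>60)).astype(np.uint8); m[:,:190]=0;m[:,320:]=0;m[:100]=0
ys,xs=np.where(m); print(len(ys))
for y in np.unique(ys): a=xs[ys==y]; print(y,a.min(),a.max(),len(a),end='; ')
print(p0.round(1),s['grasp_force'],s['gripper_width'])
E
python3 chk.py
```

```text
pred 80 -25 [199.7  88.2] 5deg droop [202.2  89.3]
pred 80 25 [310.1  88.1] 5deg droop [307.5  89.3]
pred -20 -25 [207.6 286.2] 5deg droop 
pred -20 25 [301.9 286.2] 5deg droop 
829
100 199 307 4; 101 200 306 2; 102 200 307 3; 103 200 306 2; 104 200 306 2; 105 200 306 2; 106 200 306 2; 107 200 306 2; 108 200 306 2; 109 200 306 2; 110 200 306 3; 111 200 306 3; 112 200 306 3; 113 200 306 3; 114 200 306 3; 115 200 306 3; 116 200 306 3; 117 200 306 3; 118 200 306 3; 119 200 306 3; 120 200 306 3; 121 200 306 4; 122 200 306 4; 123 200 306 4; 124 201 305 2; 125 201 305 2; 126 201 306 3; 127 201 306 3; 128 201 306 3; 129 201 306 3; 130 201 305 2; 131 201 305 2; 132 201 305 2; 133 201 305 3; 134 201 305 3; 135 201 305 3; 136 201 305 3; 137 201 305 3; 138 201 305 3; 139 201 305 3; 140 201 306 4; 141 201 305 3; 142 201 305 3; 143 201 305 4; 144 201 305 4; 145 201 305 4; 146 201 305 4; 147 201 305 4; 148 201 305 4; 149 201 304 3; 150 201 304 3; 151 202 305 3; 152 201 305 4; 153 202 305 3; 154 202 304 2; 155 202 304 2; 156 202 304 3; 157 202 304 3; 158 202 304 3; 159 202 304 2; 160 202 304 3; 161
[... 1409 characters left out ...]
86 306 306 1; 287 199 312 3; 288 195 306 4; 289 313 313 1; 290 196 196 1; 291 194 194 1; 293 311 311 1; 294 309 309 1; 295 193 318 4; 297 309 309 1; 298 198 198 1; 299 312 312 1; 302 309 309 1; 304 197 197 1; 320 191 308 4; 321 225 305 5; 322 263 294 2; 323 214 314 3; 324 222 314 2; 326 237 276 2; 328 203 306 3; 329 244 310 2; 330 244 244 1; 331 202 307 6; 332 194 295 5; 333 268 305 3; 334 295 310 4; 335 258 273 2; 336 237 237 1; 337 201 248 4; 338 208 297 2; 339 265 311 2; 340 198 312 4; 341 282 317 2; 342 223 272 2; 343 205 285 2; 345 230 252 2; 346 192 219 3; 347 206 292 3; 348 212 305 3; 349 236 272 2; 350 290 290 1; 351 231 261 2; [458.9 195.3 112.5] 19.999720752239227 49.68718393111331
```

Request:
send_rows(increments=[0.02,-0.06,0,0,0.04,-0.13,0,0,0.06,-0.19,0,0,0.06,-0.21,0,0,0.06,-0.21,0,0,0.06,-0.21,0,0,0.06,-0.21,0,0,0.06,-0.21,0,0,0.06,-0.21,0,0,0.042,-0.145,0,0,0.03,-0.08,0,0,0.01,-0.04,0,0])

```text
t: 12.93
eef_pos: [482.2, 394.5, 112.5]
ee_rot: [-3.13, -0.269, 0.0]
ft_force: [-0.8, 0.1, -0.7]
gripper_width: 49.6
grasp_force: 20.0
```

Request:
send_rows(increments=[0,0,0,0.016,0,0,0,0.02,0,0,0,0.022,0,0,0,0.02,0,0,0,0,0,0,0,0,0,0,0,0,0,0,0,0])

```text
t: 13.6
eef_pos: [482.4, 392.6, 112.9]
ee_rot: [3.139, -0.116, -0.0]
ft_force: [1.1, -0.8, -0.5]
gripper_width: 49.6
grasp_force: 20.0
```

```bash
python3 - <<'E'
from h import *
f,*V=grab('wrist','w6.png'); s=manip.state(); Rt=Ro.from_rotvec(s['ee_rot']).as_matrix();p=np.array(s['eef_pos'])
print(p,np.arctan2(Rt[1,0],Rt[0,0]),s['grasp_force'],s['ft_force'],s['gripper_width'])
g=f.astype(int)
for x in (230,255,280): print(x,g[80:98,x].tolist())
z=p[2]+20.5
W=ray([(253,y) for y in (87,88,89,90,283)],*V,z); print(((W-p)@Rt)[:,:2].round(1))
# target: rest yaw/centre
th=np.arctan2(Rt[1,0],Rt[0,0]);c=p+31*Rt[:,0];print('plate centre',c.round(1),'err to rest in tool',(np.array([513.1,390.4,61.5])-c)@Rt)
E
```

```text
[482.44693712 392.58549007 112.89591697] -0.07397238774729609 19.999674260616302 [-0.83317408  0.26382986 -0.84284271] 50.047955551643476
230 [[71, 30, 6], [72, 31, 12], [73, 30, 10], [78, 34, 18], [78, 34, 16], [79, 34, 16], [85, 63, 34], [140, 182, 123], [161, 221, 157], [221, 233, 192], [248, 243, 225], [248, 243, 225], [248, 244, 225], [247, 243, 222], [248, 243, 223], [247, 243, 222], [247, 243, 222], [248, 244, 224]]
255 [[86, 36, 19], [83, 37, 18], [85, 39, 19], [84, 39, 23], [85, 35, 19], [91, 39, 17], [95, 63, 33], [139, 179, 114], [158, 218, 151], [223, 233, 194], [247, 243, 223], [248, 244, 225], [247, 243, 224], [248, 244, 225], [248, 244, 226], [248, 244, 225], [248, 244, 224], [248, 244, 225]]
280 [[91, 41, 16], [93, 44, 21], [96, 46, 21], [98, 41, 12], [106, 52, 26], [102, 49, 25], [101, 66, 38], [126, 169, 107], [142, 206, 139], [217, 230, 185], [249, 245, 226], [249, 245, 226], [248, 245, 226], [248, 244, 225], [248, 244, 225], [248, 244, 226], [248, 244, 224], [249, 245, 226]]
[[ 80.3  -0.9]
 [ 79.8  -0.9]
 [ 79.4  -0.9]
 [ 79.   -0.9]
 [-18.3  -0.9]]
plate centre [513.4 390.3 112.9] err to rest in tool [-0.26671903 -0.08919128 51.39440046]
```

Plate is level and centred over the rest within about 1 mm, so lowering it.

Request:
send_rows(increments=[0,0,0.08,0,0,0,0.15,0,0,0,0.15,0,0,0,0.12,0,0,0,0.08,0,0,0,0.05,0,0,0,0.03,0,0,0,0.02,0,0,0,0,0,0,0,0,0,0,0,0,0,0,0,0,0])

```text
t: 14.65
eef_pos: [482.7, 392.8, 45.4]
ee_rot: [-3.139, 0.118, -0.001]
ft_force: [-0.7, -0.8, -1.1]
gripper_width: 49.9
grasp_force: 20.0
```

Request:
send_rows(increments=[0,0,0.01,0,0,0,0.01,0,0,0,0,0,0,0,0,0,0,0,0,0,0,0,0,0])

```text
t: 15.15
eef_pos: [482.5, 392.7, 42.9]
ee_rot: [-3.139, 0.118, -0.0]
ft_force: [0.5, 0.2, 0.8]
gripper_width: 49.3
grasp_force: 20.0
```

Request:
send_rows(increments=[0,0,0.005,0,0,0,0,0,0,0,0,0,0,0,0,0])

```text
t: 15.48
eef_pos: [482.5, 392.7, 42.9]
ee_rot: [-3.139, 0.118, -0.0]
ft_force: [-1.4, -1.4, 8.1]
gripper_width: 49.6
grasp_force: 20.0
```

```bash
python3 -c "
from h import *
a=[]
for i in range(6): grab('scene'); s=manip.state(); a.append(s['ft_force'])
print(s['eef_pos'],np.mean(a,0))"
```

```text
[482.47727294 392.71583208  42.82987198] [-1.64028282 -1.3002916   7.33511855]
```

Contact force is 7 N, so it's resting on the ribs. Easing off slightly, then releasing.

Request:
send_rows(increments=[0,0,-0.003,0,0,0,0,0,0,0,0,0])

```text
t: 16.03
eef_pos: [482.5, 392.7, 42.9]
ee_rot: [-3.139, 0.118, -0.0]
ft_force: [-1.5, -0.8, 6.1]
gripper_width: 49.6
grasp_force: 20.0
```

Request:
send_rows(increments=[0,0,0,0,0,0,0,0,0,0,0,0,0,0,0,0,0,0,0,0,0,0,0,0,0,0,0,0,0,0,0,0], fingers=0.1)

```text
t: 16.7
eef_pos: [482.4, 392.7, 42.7]
ee_rot: [3.139, -0.118, -0.0]
ft_force: [0.0, -0.1, 0.1]
gripper_width: 82.4
grasp_force: 0.0
```

Request:
send_rows(increments=[0,0,-0.05,0,0,0,-0.1,0,0,0,-0.2,0,0,0,-0.3,0,0,0,-0.3,0,0,0,-0.3,0,0,0,-0.3,0,0,0,-0.3,0,0,0,-0.2,0,0,0,0,0,0,0,0,0])

```text
t: 17.62
eef_pos: [482.8, 393.0, 249.7]
ee_rot: [-3.138, 0.118, -0.004]
ft_force: [-0.2, -0.4, -0.5]
gripper_width: 82.4
grasp_force: 0.0
```

```bash
python3 - <<'E'
from h import *
f,*V=grab('wrist','w7.png'); s=manip.state(); print(s['eef_pos'],s['gripper_width'])
h,*S=grab('scene','s7.png')
im=np.hstack([f[60:384,100:400],cv2.resize(h[140:302,150:320],None,fx=2,fy=2,interpolation=2)])
cv2.imwrite('pics/c7.png',im[:,:,::-1])
E
```

```text
[482.29754957 392.59958204 248.22999864] 81.90651641488093
```

View pics/c7.png

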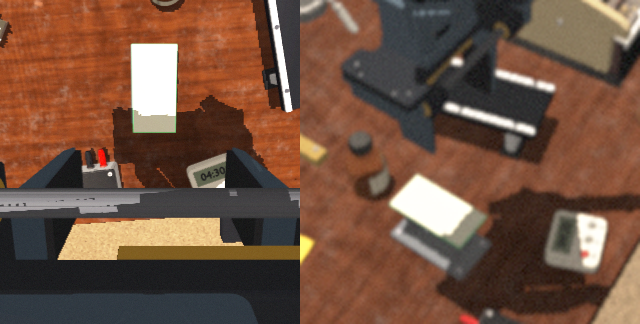

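The plate lies flat on the rest, coated face up. In the wrist crop it runs from (131,44) to (176,132), and the bottle and timer have not moved.

```bash
python3 - <<'E'
from h import *
f,*V=grab('wrist'); W=ray(np.array([(131,44),(178,44),(176.5,132.5),(132.5,132.5)])+[100,60],*V,63); print(W.round(1).tolist(),W.mean(0).round(1))
print(manip.sign_off())
E
```

```text
[[562.2, 411.2, 63.0], [558.4, 360.5, 63.0], [459.9, 367.8, 63.0], [463.7, 418.7, 63.0]] [511.  389.5  63. ]
the job is handed in; nothing more can be done
None
```

I slid the plate out to a 42–45 mm overhang, gripped it by its long edges, and laid it coated face up and lengthwise on the rest, about 2 mm off centre by the last camera reading; the bottle and timer look unmoved, I kept clear of the cuvette block but didn't re-check it, and the job is handed in at about 18 s.

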